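Tap the well plate onto the centre mark of the alignment stage

ROBOT

A 6-joint arm with a two-finger parallel gripper is mounted at the origin on a cart in front of the work surface, level with it; the furniture and walls round the work are solid. World frame = base frame: x ahead of the robot, y to its left, z up, the work surface at z = 0. Lengths are in m, angles in degrees, forces in N, time in s.
With the tool pointing down it reaches from about 0.4 to 0.825 m from the base axis. Payload 7 kg.
Tool frame: the origin (TCP) lies midway between the tips of the shut fingers; the grasp point (between the pads) lies 19 mm behind it; z points along the fingers, y is the direction in which the jaws open and shut (so a half turn about z gives the same grasp; the last joint's range is limited). The gripper opens to 88 mm and grips with 3 to 60 N. Pads are 19 mm wide; open, the fingers measure 130 mm over their backs; the gripper's body (78 mm by 193 mm) begins 47 mm behind the grasp point.
Start: joints at [16.507, 20.546, 0.682, 0, -70.136, -16.507], TCP at [0.675, -0, 0.227] pointing down, gripper open.
Joint ranges: [-176.03, 176.03], [-82.01, 121.73], [-58.28, 71.71], [-173.87, 95.51], [-174.79, -0.11], [-173.66, 173.66]. Speed limits (degrees/s): [136.94, 136.94, 172.46, 180, 180, 180].

INTERFACE

Orientations are given as a 3x3 rotation matrix whose columns are the frame's x, y, z axes.
In Python, from rig import robot gives the robot as it stands. Calls block until the motion is done:
- robot.goto(position, orientation): joint-space move of the TCP to a pose.
- robot.servo_line(position, ori=None, speed=0.15): straight line of the TCP; ori=None keeps the orientation; speed is the mean speed in m/s.
- robot.movej(angles): joint-space move.
- robot.move_gripper(opening): opening from 0.0 (shut) to 1.0 (fully open); the grip force is fixed at half the most; returns when the fingers have stopped.
- robot.dwell(seconds).
- robot.ik(position, orientation): joint angles nearest the present ones, or None.
- robot.grab_frame(name): name is "scene" or "side" or "wrist"; returns (picture, depth): 480x640x3 uint8, red, green, blue; 480x640 float32, m along the optical axis (not along the pixel's ray), 0 where there is no reading.
- robot.camera_info(name): a dict with "vfov" (degrees; the focal length in pixels is half the picture's height over the tangent of half this angle, whatever the lens; pixels are square), "cx", "cy" (the principal point, pixels), "view" (4x4, takes a point from world to camera coordinates); the wrist camera has in their place "T_tool_cam" (4x4, takes a point from camera to tool coordinates, whose origin is the TCP and whose axes are the flange's). Camera axes: x right, y down, z forward; pixel columns grow to the right and rows downward; lengths in m; the calibration is good to about 2 mm. A picture is of the moment at which its call begins: read the wrist's pose just before it. camera_info takes no time and is no camera call.
A pose or a line that the arm cannot do raises robot.Unreachable and nothing moves.
- robot.job_done(): hands the job in, once; it reports no verdict.
Readings, each from a call of its own:
- robot.read_t(): time.
- robot.read_qpos(): joint angles.
- robot.read_qvel(): joint speeds.
- robot.read_effort(): joint torques, N m.
- robot.read_position(): TCP position.
- robot.read_tcp_rot(): TCP orientation.
- robot.read_force(): force on the tool from outside, world axes, zero at the start.
- robot.read_ft_torque(): the same for the moment, N m.
- robot.read_grip_width(): opening from 0.0 (shut) to 1.0 (fully open).
Only numpy, scipy, OpenCV 4.12 (cv2) and the standard library are available. Lean on these libraries where they do the work, as an engineer would, in place of code of your own. Each camera call takes 0.05 s, during which the arm holds its last target. There are 200 camera calls.

TASK

The white well plate lies off to the left in the channel of the alignment stage. Without lifting it out, tap it along by its left end until its middle is about two to three centimetres past the red line and let it rest there, to be sure that it slides freely; then tap it back by its right end until it is centred on the red line, and leave it there. Leave the drop vial and the bench timer behind the stage where they stand.

Things in the scene. Friction and masses are not known exactly. Their poses are not given: they have to be found in the camera images.
- plate_mid (a point): Middle, half-way up, of the loose white well plate: 128 mm long (own x), 86 wide (own y), 14 high, about 50 g. It lies in the stage's channel, length along it, underside 10 mm and top 24 mm above the bench. It slides along the channel when an end face is pushed with the shut fingers and stops almost at once when the push stops.
- mark (a point): Middle of the red line across the fixed alignment stage, on its blue channel floor 10 mm above the bench. Base 116 mm (x, away from robot) by 380 mm (y, along the channel, to the left). Channel open at both ends, 92 mm wide, between rails 12 mm wide, 10 mm above the floor. Black ticks on the rails 64 mm either side of the line: the ends of a centred plate. The plate starts on the +y side.
- vial_mid (a point): Middle, half-way up, of a loose amber drop vial with a white cap, 25 mm across, 48 mm high, standing on the bench behind the stage. To be left alone.
- timer_mid (a point): Middle, half-way up, of a loose white bench timer, 62 x 62 mm, 16 mm high, lying on the bench behind the stage. To be left alone.
There are look-alikes about, which are no part of the job. Leave any blue look-alike of the part that bears plate_mid alone.

How it is judged (in metres and radians):
On the way:
1. the plate rests with its middle at least 12 mm past the red line on the right-hand side (y of plate_mid in the frame of mark below -0.012 m and linear speed of plate below 0.02 m/s), for 0.2 s.
At the end, for the whole second after the job is handed in: The plate lies flat in the channel at rest, its middle within 10 mm of the red line along the channel; the vial and the timer are within 20 mm of where they stood (y of plate_mid in the frame of mark between -0.01 and 0.01 m and x of plate_mid in the frame of mark between -0.01 and 0.01 m and z of plate_mid in the frame of mark below 0.011 m and linear speed of plate below 0.01 m/s and distance of each of vial_mid, timer_mid from where it was at the start of the episode below 0.02 m); the robot touches nothing.
It fails at once if the plate is lifted or tipped out of the channel (z of plate_mid in the frame of mark above 0.017 m or angle between plate_mid's own z axis and vertical above 0.17 rad).
It fails at once if the drop vial or the timer is disturbed (distance of any of vial_mid, timer_mid from where it was at the start of the episode above 0.02 m).
It also fails if it takes over 40 s, if anything falls off the work surface, if the arm or the gripper's body presses on something with over 40 N, if the wrist force passes 120 N, or if a joint passes its speed limit or range.

## Working session

There is one attempt and no reset: what is moved stays moved. The work goes in short steps, each a Python script; the robot and the scene stay as the last script left them, time stands still between calls to the robot, and variables do not carry over. Pictures are saved under pics/ and viewed, about 8 in all and at most 12, crops included, and the job is handed in when it is done.

```bash
mkdir -p pics; python3 - <<'E'
from rig import robot
import cv2,numpy as np
for n in("scene","side"):
    im,d=robot.grab_frame(n); np.savez(f"{n}0.npz",im=im,d=d)
    cv2.imwrite(f"pics/{n}0.png",im[...,::-1]); i=robot.camera_info(n);print(n,i)
print(robot.read_t(),robot.read_tcp_rot(),robot.camera_info("wrist"))
E
```

```text
scene {'vfov': 46.205693260530914, 'cx': 314.79553987825415, 'cy': 236.44233597263866, 'view': array([[ 0.90942312, -0.41548247,  0.01799753, -0.44388784],
       [-0.30702543, -0.69996014, -0.64481873,  0.2534682 ],
       [ 0.28050844,  0.58088736, -0.76412361,  0.7952763 ],
       [ 0.        ,  0.        ,  0.        ,  1.        ]])}
side {'vfov': 57.91191144498952, 'cx': 324.03080136050664, 'cy': 236.264549095886, 'view': array([[-0.99896673, -0.04515482,  0.00514876,  0.5019029 ],
       [-0.02637733,  0.48380316, -0.87477925,  0.0264928 ],
       [ 0.03700951, -0.87401118, -0.48449433,  0.93120747],
       [ 0.        ,  0.        ,  0.        ,  1.        ]])}
0.1 [[-8.09243212e-05 -9.99998880e-01 -1.49422359e-03]
 [-9.99999986e-01  8.11436427e-05 -1.46719497e-04]
 [ 1.46840579e-04  1.49421169e-03 -9.99998873e-01]] {'vfov': 60.764811617354695, 'cx': 323.87300233460513, 'cy': 242.5486243147394, 'T_tool_cam': array([[-3.48816871e-04, -9.69348327e-01, -2.45690251e-01,
         6.58710517e-02],
       [ 9.99999850e-01, -4.42017914e-04,  3.24198894e-04,
        -8.05688768e-04],
       [-4.22861148e-04, -2.45690101e-01,  9.69348336e-01,
        -1.58836787e-01],
       [ 0.00000000e+00,  0.00000000e+00,  0.00000000e+00,
         1.00000000e+00]])}
```

View pics/scene0.png

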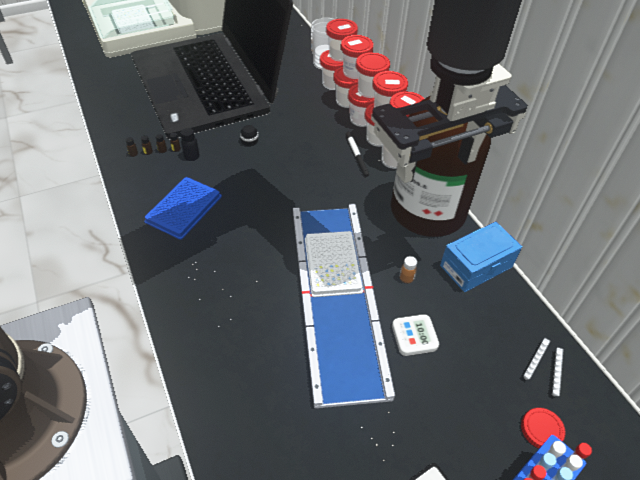

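View pics/side0.png

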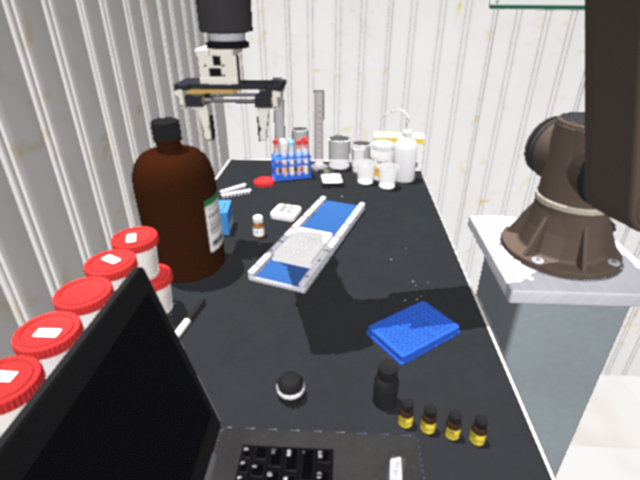

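The scene picture shows the white plate in the channel at about (334,263). The red line's ends are at (304,290) and (367,289), the vial at (408,270) and the timer at (415,334). What could be mistaken for the plate is the blue plate on the bench (183,207), the white timer (415,334) and the blue box (481,256). I choose (334,263), which is white, in the channel and on the +y side. Next I'll measure it and check in a close crop.

```bash
cat > h.py <<'E'
import numpy as np,cv2
from rig import robot
def pix2w(uv,z,info,V=None):
    V=info["view"] if V is None else V
    f=240/np.tan(np.radians(info["vfov"]/2)); uv=np.atleast_2d(uv).astype(float)
    r=np.c_[(uv[:,0]-info["cx"])/f,(uv[:,1]-info["cy"])/f,np.ones(len(uv))]@V[:3,:3]
    c=-V[:3,:3].T@V[:3,3]
    return c+r*((z-c[2])/r[:,2])[:,None]
def cloud(d,info,V=None):
    V=info["view"] if V is None else V
    f=240/np.tan(np.radians(info["vfov"]/2)); v,u=np.mgrid[:480,:640]
    p=np.stack([(u-info["cx"])/f*d,(v-info["cy"])/f*d,d],-1)
    return (p-V[:3,3])@V[:3,:3]
E
python3 - <<'E'
from h import *
z=np.load("scene0.npz");im,d=z["im"],z["d"];i=robot.camera_info("scene")
P=cloud(d,i); hsv=cv2.cvtColor(im,cv2.COLOR_RGB2HSV)
red=((hsv[...,0]<8)|(hsv[...,0]>172))&(hsv[...,1]>90)&(hsv[...,2]>90)
red[:270]=0;red[310:]=0;red[:,:295]=0;red[:,380:]=0
v,u=np.nonzero(red);print("red",np.c_[u,v,pix2w(np.c_[u,v],.02,i)[:,:2].round(4)].tolist())
roi=np.zeros_like(red);roi[200:410,285:400]=1
h=roi&(P[...,2]>.005)&(P[...,2]<.035)
print("z hist",np.histogram(P[...,2][h],bins=15))
# stage corners (rail tops) by eye
print(pix2w([[293.5,208],[356,205],[314.5,406],[394.5,397.5]],.02,i).round(4))
w=roi&(hsv[...,1]<70)&(hsv[...,2]>110)&(P[...,2]>.0215)
n,l,s,c=cv2.connectedComponentsWithStats(w.astype(np.uint8));k=1+s[1:,4].argmax();print(s[k],P[l==k].min(0),P[l==k].max(0),np.median(P[l==k],0))
q=pix2w(np.argwhere(l==k)[:,::-1],.024,i)[:,:2];print(cv2.minAreaRect(q.astype(np.float32)*1000))
for n_,c in(("vial",(408,270)),("timer",(415,334))):print(n_,P[c[1],c[0]])
cv2.imwrite("pics/crop0.png",cv2.resize(im[195:415,270:450],None,fx=2.7,fy=2.7,interpolation=cv2.INTER_CUBIC)[...,::-1])
E
```

```text
red [[365.0, 286.0, 0.5685, -0.0222], [366.0, 286.0, 0.57, -0.0229], [367.0, 286.0, 0.5715, -0.0236], [368.0, 286.0, 0.573, -0.0242], [369.0, 286.0, 0.5745, -0.0249], [370.0, 286.0, 0.576, -0.0256], [371.0, 286.0, 0.5775, -0.0263], [372.0, 286.0, 0.579, -0.0269], [373.0, 286.0, 0.5805, -0.0276], [365.0, 287.0, 0.5675, -0.024], [366.0, 287.0, 0.569, -0.0247], [367.0, 287.0, 0.5705, -0.0254], [368.0, 287.0, 0.572, -0.026], [369.0, 287.0, 0.5735, -0.0267], [370.0, 287.0, 0.5751, -0.0274], [371.0, 287.0, 0.5766, -0.028], [372.0, 287.0, 0.5781, -0.0287], [373.0, 287.0, 0.5796, -0.0294], [365.0, 288.0, 0.5666, -0.0258], [366.0, 288.0, 0.5681, -0.0265], [367.0, 288.0, 0.5696, -0.0271], [368.0, 288.0, 0.5711, -0.0278], [369.0, 288.0, 0.5726, -0.0285], [370.0, 288.0, 0.5741, -0.0291], [372.0, 288.0, 0.5771, -0.0305], [301.0, 291.0, 0.4681, 0.0112], [302.0, 291.0, 0.4696, 0.0106], [303.0, 291.0, 0.4711, 0.0099], [304.0, 291.0, 0.4726, 0.0092], [305.0, 291.0, 0.474, 0.0086], [306.0, 291.0, 0.4755, 0.0079], [307.0, 291.0, 0.477, 0.0073], [308.0, 291.0, 0.4785, 0.0066], [309.0, 291.0, 0.48, 0.005
[... 618 characters left out ...]
 1394,  379,
         28,    3,    8,    8]), array([0.00501372, 0.0069939 , 0.00897408, 0.01095426, 0.01293444,
       0.01491461, 0.01689479, 0.01887497, 0.02085515, 0.02283533,
       0.02481551, 0.02679569, 0.02877587, 0.03075605, 0.03273623,
       0.03471641]))
[[ 0.5296  0.1863  0.02  ]
 [ 0.6389  0.1468  0.02  ]
 [ 0.4069 -0.1758  0.02  ]
 [ 0.5163 -0.2109  0.02  ]]
[ 306  231   56   61 2441] [ 0.25842133 -0.46897593  0.0215017 ] [0.59762963 0.11730329 0.77911933] [0.54052166 0.04346559 0.02351793]
((541.1495971679688, 45.020259857177734), (125.65138244628906, 80.88664245605469), 71.51210021972656)
vial [ 0.64336745 -0.03046808  0.03357387]
timer [ 0.59821116 -0.13245022  0.01727316]
```

View pics/crop0.png

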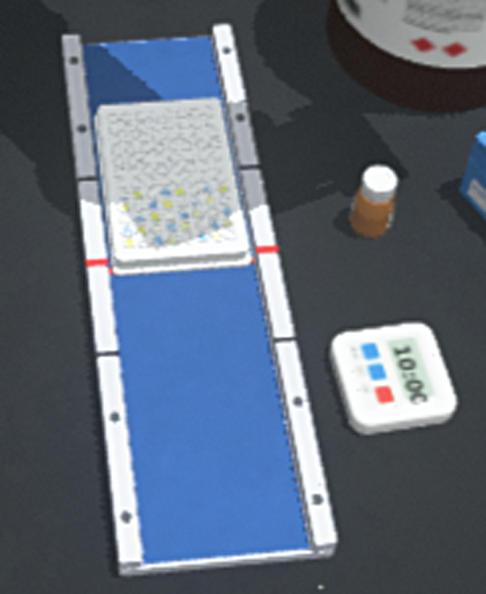

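The crop confirms the choice: the white plate lies in the channel, up the image from the red line, between shaded rails. I'll close the gripper and look from above with the wrist camera to refine the mark and the plate, and check the clearance to the bottle as well.

```bash
cat >> h.py <<'E'
a=np.array([.3223,.9466]);a/=np.linalg.norm(a)
R=np.array([[-a[0],-a[1],0],[-a[1],a[0],0],[0,0,-1]])
def wrist(name):
    p=robot.read_position();Rt=robot.read_tcp_rot();im,d=robot.grab_frame("wrist")
    i=robot.camera_info("wrist");T=np.eye(4);T[:3,:3]=Rt;T[:3,3]=p
    V=np.linalg.inv(T@i["T_tool_cam"]);np.savez(name+".npz",im=im,d=d,V=V)
    cv2.imwrite(f"pics/{name}.png",im[...,::-1]);return im,d,V,i
def ends(im,d,V,i,mark,a):
    "s-extent and lateral extent of the plate top, from colour + height"
    n=np.array([a[1],-a[0]]);v,u=np.mgrid[:480,:640]
    q=pix2w(np.c_[u.ravel(),v.ravel()],.024,i,V)[:,:2]-mark
    s=(q@a).reshape(480,640);t=(q@n).reshape(480,640);hsv=cv2.cvtColor(im,cv2.COLOR_RGB2HSV)
    m=(hsv[...,1]<90)&(abs(t)<.03)&(abs(s)<.185)&(hsv[...,2]>70)
    m=cv2.morphologyEx(m.astype(np.uint8),cv2.MORPH_CLOSE,np.ones((9,9)))
    n_,l,st,_=cv2.connectedComponentsWithStats(m);k=1+st[1:,4].argmax();b=np.round(t[l==k],3);ss=s[l==k]
    return np.median([ss[b==x].min() for x in np.unique(b)]),np.median([ss[b==x].max() for x in np.unique(b)])
E
python3 - <<'E'
from h import *
z=np.load("scene0.npz");i=robot.camera_info("scene");P=cloud(z["d"],i)
B=P[100:225,385:470].reshape(-1,3);B=B[(B[:,2]>.02)&(B[:,2]<.2)&(B[:,0]<.85)];print("bottle",np.percentile(B,[1,50,99],axis=0))
robot.move_gripper(0.0)
robot.goto([.523,-.010,.25],R)
im,d,V,i=wrist("w0");print(robot.read_t(),robot.read_position(),robot.read_force())
print(ends(im,d,V,i,np.array([.523,-.010]),a))
E
```

```text
bottle [[0.69686219 0.02652567 0.02306072]
 [0.72649154 0.04567767 0.10473509]
 [0.79954393 0.2541896  0.19708878]]
2.2417 [ 0.52338414 -0.00988409  0.25043281] [0.44095081 0.56624977 0.27580722]
(np.float64(-0.004421007281371274), np.float64(0.1410031281679776))
```

View pics/w0.png

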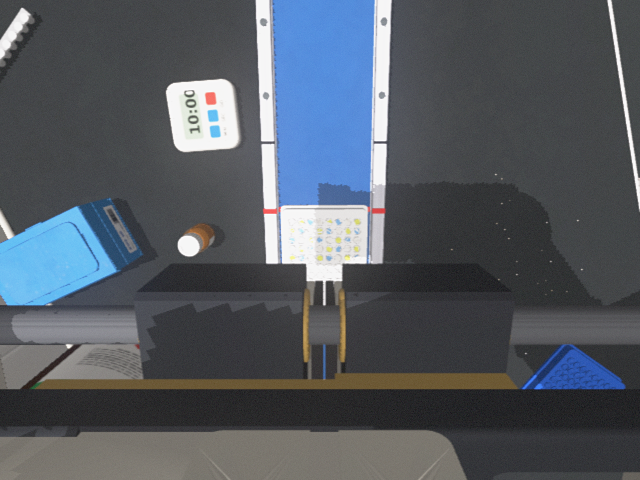

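The wrist view shows the red marks at (269,211) and (378,211), the ticks at row 142, and the plate's right end at row 206. The gripper hides the plate's left end. I'll compute the mark and axis from this picture.

```bash
python3 - <<'E'
from h import *
z=np.load("w0.npz");im,V=z["im"],z["V"];i=robot.camera_info("wrist");hsv=cv2.cvtColor(im,cv2.COLOR_RGB2HSV)
red=((hsv[...,0]<8)|(hsv[...,0]>172))&(hsv[...,1]>90)&(hsv[...,2]>90)
for c0,c1 in((255,282),(365,395)):
    v,u=np.nonzero(red[200:222,c0:c1]);p=pix2w([[u.mean()+c0,v.mean()+200]],.02,i,V);print("red",len(u),u.mean()+c0,v.mean()+200,p)
g=im.mean(2)
for c0,c1 in((263,273),(376,385)):
    col=255-g[130:155,c0:c1].mean(1);col-=np.median(col);col[col<20]=0;r=130+(col*np.arange(25)).sum()/col.sum();print("tick",pix2w([[(c0+c1)/2,r]],.02,i,V))
# outer edges of rails
for r in(30,60,120,160,190):
    row=np.nonzero((g[r,245:405]>120))[0]+245;e=pix2w([[row[0]-.5,r],[row[-1]+.5,r]],.02,i,V);print(r,row[0],row[-1],e[:,:2].round(4).tolist(),e.mean(0)[:2].round(4))
print("plate edge col 325",[(r,im[r,300:350].mean(0).round().tolist()) for r in range(198,214)])
for r in(204,205,206):print(pix2w([[324,r]],.024,i,V))
E
```

```text
red 77 270.38961038961037 210.7792207792208 [[ 0.5732434  -0.02515592  0.02      ]]
red 93 377.35483870967744 210.31182795698925 [[0.4755669  0.00758101 0.02      ]]
tick [[ 0.55269828 -0.08598093  0.02      ]]
tick [[ 0.45418469 -0.05263106  0.02      ]]
30 257 390 [[0.5287, -0.1777], [0.4186, -0.1402]] [ 0.4737 -0.1589]
60 258 389 [[0.5365, -0.1549], [0.4263, -0.1173]] [ 0.4814 -0.1361]
120 260 387 [[0.5531, -0.1069], [0.4425, -0.0692]] [ 0.4978 -0.0881]
160 262 386 [[0.5642, -0.0728], [0.4536, -0.0352]] [ 0.5089 -0.054 ]
190 263 384 [[0.5733, -0.0463], [0.4634, -0.0089]] [ 0.5184 -0.0276]
plate edge col 325 [(198, [84.0, 119.0, 176.0]), (199, [84.0, 120.0, 178.0]), (200, [84.0, 119.0, 176.0]), (201, [85.0, 119.0, 175.0]), (202, [84.0, 118.0, 176.0]), (203, [81.0, 117.0, 175.0]), (204, [98.0, 123.0, 173.0]), (205, [202.0, 199.0, 201.0]), (206, [239.0, 237.0, 236.0]), (207, [227.0, 225.0, 225.0]), (208, [161.0, 159.0, 160.0]), (209, [204.0, 201.0, 201.0]), (210, [235.0, 234.0, 234.0]), (211, [236.0, 235.0, 234.0]), (212, [236.0, 234.0, 234.0]), (213, [235.0, 234.0, 233.0])]
[[ 0.52202797 -0.01535021  0.024     ]]
[[ 0.52233624 -0.01444389  0.024     ]]
[[ 0.52264489 -0.01353648  0.024     ]]
```

```bash
cat >> h.py <<'E'
mark=np.array([.5244,-.0088])
def at(s,z):return [*(mark+s*a),z]
E
python3 - <<'E'
from h import *
n=np.array([a[1],-a[0]])
i=robot.camera_info("scene");P=cloud(np.load("scene0.npz")["d"],i)[60:].reshape(-1,3)
i=robot.camera_info("side");Q=cloud(np.load("side0.npz")["d"],i)[:].reshape(-1,3)
for nm,C in(("scene",P),("side",Q)):
  C=C[(C[:,2]>.06)&(C[:,2]<.30)&(C[:,0]>.4)]
  t=(C[:,:2]-mark)@n;s=(C[:,:2]-mark)@a
  for s0 in(.16,.05,-.14):
    k=(abs(s-s0)<.06)&(t>.0)&(t<.35)
    if nm=="side" : k&=~((C[:,0]<.69)&(abs(C[:,1])<.12)&(C[:,2]>.2))
    print(nm,s0,k.sum(),np.percentile(t[k],[0,1,5]) if k.any() else "", C[k][t[k].argmin()] if k.any() else "")
E
```

```text
scene 0.16 8698 [0.12363897 0.12658968 0.14078513] [0.69831291 0.11838397 0.07182863]
scene 0.05 10900 [0.04329867 0.06036313 0.17834354] [0.58456208 0.03355897 0.29686699]
scene -0.14 0  
side 0.16 5740 [0.12300695 0.1245727  0.12564893] [0.70115133 0.12868134 0.13029075]
side 0.05 1135 [0.17185897 0.17536214 0.1793554 ] [0.72185746 0.03792783 0.29925516]
side -0.14 0
```

Clearance from the gripper body to the bottle is about 26 mm, which is enough. Now I descend behind the left end and push toward the right.

```bash
python3 - <<'E'
from h import *
f0=robot.read_force()
robot.servo_line(at(.153,.25),R,.2)
robot.servo_line(at(.153,.060),R,.15)
robot.servo_line(at(.153,.017),R,.06); print(robot.read_position(),robot.read_force()-f0)
im,d,V,i=wrist("w1")
for s in(.14,.132,.125,.10,.075,.047):
    robot.servo_line(at(s,.017),R,.05); print(s,(robot.read_force()-f0).round(2))
robot.dwell(.4)
robot.servo_line(at(.06,.017),R,.05)
im,d,V,i=wrist("w2");print(robot.read_t(),robot.read_position())
im,d=robot.grab_frame("scene");cv2.imwrite("pics/s2.png",im[...,::-1])
np.savez("scene2.npz",im=im,d=d)
E
```

```text
[0.57392119 0.13612896 0.0171119 ] [ 0.07080148 -0.6081568  -0.66615762]
0.14 [-0.65 -0.4  -0.63]
0.132 [-0.47 -0.69  0.11]
0.125 [-0.25 -0.98  0.08]
0.1 [-0.54 -0.8   0.03]
0.075 [-0.81 -0.67 -0.18]
0.047 [-1.18 -0.44  0.  ]
9.375 [0.54368671 0.04823844 0.01693832]
```

View pics/w2.png

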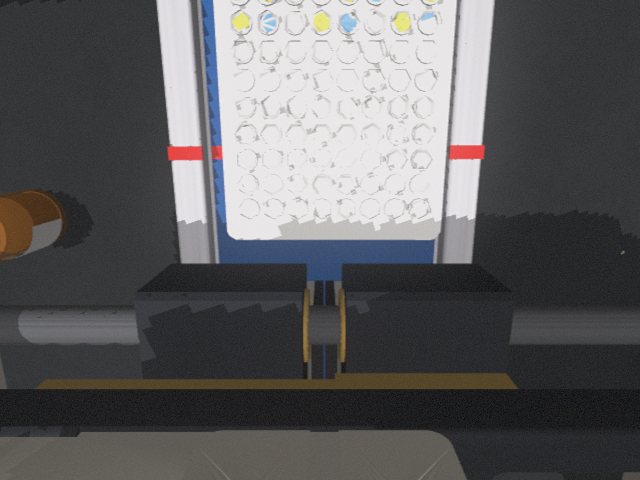

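View pics/s2.png

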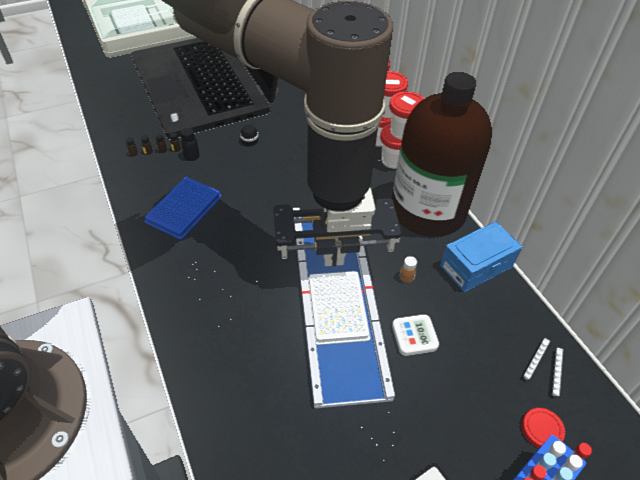

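The plate has slid past the line: its left end is at row 240 with the red marks at row 153. I'll compute its position.

```bash
python3 - <<'E'
from h import *
z=np.load("w2.npz");V=z["V"];i=robot.camera_info("wrist")
S=lambda p:((p[:,:2]-mark)@a).round(4)
print("left end z.024/.010",S(pix2w([[330,240]],.024,i,V)),S(pix2w([[330,240]],.010,i,V)))
print("red",S(pix2w([[184,153],[467,152]],.02,i,V)))
i=robot.camera_info("scene")
n=np.array([a[1],-a[0]])
print("scene red",S(pix2w([[369,287],[306,292]],.02,i)),"right end",S(pix2w([[343,341]],.024,i)))
E
```

```text
left end z.024/.010 [0.0323] [0.0358]
red [-0.     -0.0004]
scene red [-0.0011 -0.0019] right end [-0.0991]
```

The plate's middle is at s ≈ −0.031, at rest and past the line. Now I push from the right end, stopping a little short, and then measure.

```bash
cat > look.py <<'E'
from h import *
def look(name):
    robot.servo_line(at(.0,.25),R,.25)
    robot.dwell(.2);im,d,V,i=wrist(name)
    S=lambda p:((p[:,:2]-mark)@a).round(4)
    hsv=cv2.cvtColor(im,cv2.COLOR_RGB2HSV)
    # blue floor -> white plate edge along the channel's middle columns
    sat=np.median(hsv[100:260,295:350,1],axis=1);r=100+np.nonzero(sat<80)[0][0]-.5
    red=((hsv[...,0]<8)|(hsv[...,0]>172))&(hsv[...,1]>90)&(hsv[...,2]>90)
    L=np.nonzero(red[195:225,258:285])[0].mean()+195;Rr=np.nonzero(red[195:225,365:390])[0].mean()+195
    e=S(pix2w([[323,r]],.024,i,V));m=S(pix2w([[270,L],[378,Rr]],.02,i,V))
    print("edge row",r,e,"red",L,Rr,m,"mid rel",e+.064-m.mean(),"t",robot.read_t())
E
python3 - <<'E'
from look import *
robot.servo_line(at(.06,.12),R,.2)
robot.servo_line(at(-.135,.12),R,.25)
robot.servo_line(at(-.135,.05),R,.2)
robot.servo_line(at(-.135,.017),R,.06)
robot.servo_line(at(-.115,.017),R,.05)
robot.servo_line(at(-.082,.017),R,.04)
robot.dwell(.2)
robot.servo_line(at(-.10,.017),R,.06)
robot.servo_line(at(-.10,.12),R,.2)
look("w3")
E
```

```text
edge row 135.5 [-0.0699] red 210.83157894736843 210.97101449275362 [-0.0002  0.0001] mid rel [-0.00585] t 16.125
```

View pics/w3.png

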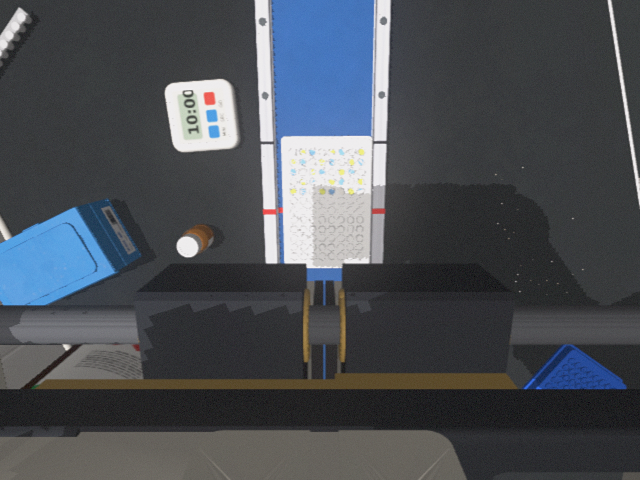

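The plate is about 6 mm short: its right end is at row 135.5 and the tick at row 142. The finger offset works out at 12 mm, so one more tap to s = −0.076 should centre it. The vial and timer look unmoved.

```bash
python3 - <<'E'
from look import *
robot.servo_line(at(-.105,.12),R,.25)
robot.servo_line(at(-.105,.05),R,.2)
robot.servo_line(at(-.105,.017),R,.06)
robot.servo_line(at(-.0762,.017),R,.04)
robot.dwell(.2)
robot.servo_line(at(-.10,.017),R,.06)
robot.servo_line(at(-.10,.12),R,.2)
look("w4")
E
```

```text
edge row 142.5 [-0.0637] red 210.85416666666666 210.97101449275362 [-0.0002  0.0001] mid rel [0.00035] t 21.4833
```

```bash
python3 - <<'E'
from h import *
im=np.load("w4.npz")["im"]
cv2.imwrite("pics/w4c.png",cv2.resize(im[70:290,150:410],None,fx=2.6,fy=2.6)[...,::-1])
# vial/timer shift between identical-pose views w0 and w4
A=cv2.cvtColor(np.load("w0.npz")["im"],cv2.COLOR_RGB2GRAY);B=cv2.cvtColor(im,cv2.COLOR_RGB2GRAY)
for n,(x,y,w,h) in dict(timer=(160,72,88,86),vial=(170,215,52,47)).items():
    r=cv2.matchTemplate(B,A[y:y+h,x:x+w],cv2.TM_CCOEFF_NORMED);_,s,_,l=cv2.minMaxLoc(r);print(n,l[0]-x,l[1]-y,round(s,3))
E
```

```text
timer -1 0 0.992
vial -1 1 0.997
```

View pics/w4c.png

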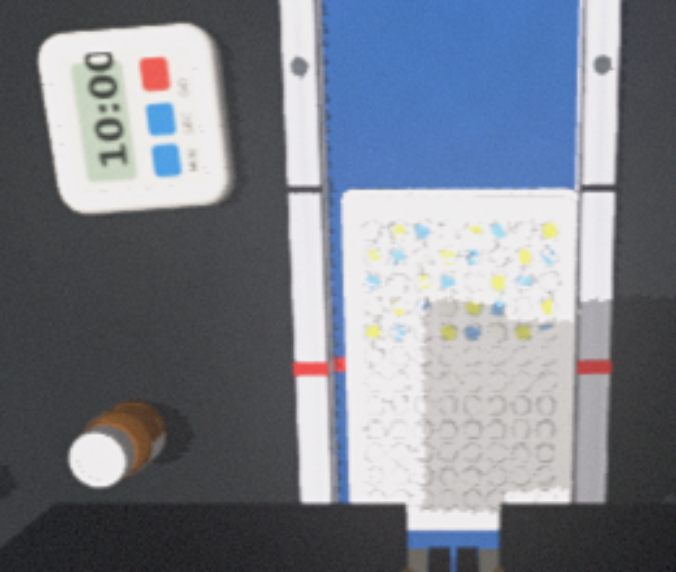

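The crop shows the plate flat between the rails with its right end level with the black ticks. The vial and timer have not moved. The arm is clear, so I hand in the job.

```bash
python3 -c "
from rig import robot
robot.job_done();print(robot.read_t())"
```

```text
the job is handed in; nothing more can be done
the job is handed in; nothing more can be done
```

The plate is back on the red line and the job is handed in; the robot reports no verdict.

- **Out:** I pushed the plate by its left end with the shut fingers until its middle rested about 31 mm past the line. That is slightly more than the two to three centimetres asked, but well past the 12 mm needed.
- **Back:** I tapped it by its right end twice. The first tap left it about 6 mm short, and the second put its middle about 0.4 mm from the line by the wrist camera, which is good to about 2 mm.
- **Last checks:** The plate lay flat between the rails with its right end level with the black ticks; the gripper hid most of its left end in that view. The vial and timer matched their starting pictures to within about 1 pixel (under 2 mm). The arm was clear above the stage, with about 21.5 s used.
- **Disagreement:** The scene camera put the red line 1–2 mm off the wrist camera's reading. This is within calibration, and I used the wrist camera.

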